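# Right an upside-down test cartridge and present it to the barcode reader

## Robot

A 6-joint arm with a two-finger parallel gripper is mounted at the origin on the work surface. World frame = base frame: x ahead of the robot, y to its left, z up, the work surface at z = 0. Lengths are in m, angles in degrees, forces in N, time in s.
With the tool pointing down it reaches from about 0.3 to 0.75 m from the base axis. Payload 8.5 kg.
Tool frame: the origin (TCP) lies on the centre line of the jaws, within the pads' length; the fingertips stand 11 mm ahead of it and the grasp point (between the pads) lies 8 mm behind it; z points along the fingers, y is the line along which they close (so a half turn about z gives the same grasp; the last joint's range is limited). The gripper opens to 85 mm and grips with 20 to 120 N. Pads are 22 mm wide; open, the fingers measure 114 mm over their backs; the gripper's body (76 mm by 85 mm) begins 54 mm behind the grasp point. The pads swing forward as they close: fully open they stand 13 mm farther back than shut.
Start: joints at [54.013, 21.807, 74.336, -0, 83.858, -12.336], TCP at [0.221, 0.504, 0.212] pointing down, gripper open.
Joint ranges: [-178.18, 178.18], [-50.72, 133.34], [12.68, 142.11], [-81.47, 261.47], [9.98, 163.14], [-165.26, 165.26]. Speed limits (degrees/s): [136.94, 136.94, 180, 180, 180, 180].

## Interface

Orientations are given as a 3x3 rotation matrix whose columns are the frame's x, y, z axes.
In Python, from rig import env, get_image gives the robot as it stands (env), with the cameras as plain functions.
- The arm moves only by the tool jog_arm, called by a JSON object that holds its "fn" and its "kwargs", one argument or row to a line. Schema: {"type":"object","properties":{"deltas":{"type":"object","properties":{"increments":{"type":"array","items":{"type":"array","items":{"type":"number"},"minItems":5,"maxItems":5},"minItems":1,"maxItems":10}},"additionalProperties":false,"required":["increments"]},"force":{"type":"number"},"only":{"type":"string"},"quiet":{"type":"boolean"},"lines":{"type":"string"}},"required":["deltas"],"additionalProperties":false}. deltas is an object whose key "increments" holds a list of rows, 1 to 10 of them, each of 5 numbers: dx, dy, dz in m, then a turn about the tool's z in degrees, then the finger opening in m; each row shifts and turns the commanded pose from where the row before left it, along the tool's axes as they then stand; what a row does not reach is not made up. A row lasts 1/10 s, in which the tool goes at most 0.05 m and 8.59 degrees, less where a joint would pass 70% of its speed; a pose out of reach is approached as far as the arm can. The fingers move at their own pace and stop on an object; force is the grip in N (left out, the last holds). Time passes only in rows, so rows that do not move let the fingers close. The tool returns the time, the measured TCP pose, the force, the opening and the grip force at its end. only (a regular expression) keeps the lines of the reply that match it, lines (a string "A,B") keeps lines A to B, and quiet returns only ok. Input that does not fit is refused with a message, and nothing moves.
- env.observe(): the state, without advancing time (a new reading comes with each control period).
- get_image(name): name is "scene" or "side" or "wrist"; returns a dict with "pixels" (400x640x3 uint8, red, green, blue), "K" (3x3 intrinsics, pixels), "distortion" ([k1, k2, p1, p2, k3] as OpenCV has them; the pictures are not rectified), "extrinsics" (4x4, takes a point from world to camera coordinates). Camera axes: x right, y down, z forward; pixel columns grow to the right and rows downward; lengths in m; the calibration is good to about 2 mm. A picture is of the moment at which its call begins. There is no depth.
- env.close_job(): hands the job in; it is judged then, once.
The state is a dict: "time_s": time; "q": joint angles; "qvel": joint speeds; "joint_efforts": joint torques, N m; "position": TCP position; "tool_rot": TCP orientation; "ft_force": force on the tool from outside, world axes, zero at the start; "wrist_torque": the same for the moment, N m; "grip_width": finger opening in m; "gripper_force": force on a finger pad.
Only numpy, scipy, OpenCV 4.12 (cv2) and the standard library are available. Lean on these libraries where they do the work, as an engineer would, in place of code of your own. Each camera call takes 0.05 s, during which the arm holds its last target. There are 200 camera calls.

## Task

The white test cartridge by itself on the right of the desk stands on its head, blue lid down: lay it on one of its sides on the desk and let go, then take it again another way and stand it lid up exactly midway between the sample cup and the amber bottle, in line with both, with its barcode squarely facing the reader beside them. Set it down each time, never let it drop or topple over, and leave the cup, the bottle, the spare cartridge, the marker and the mouse where they are.

Things in the scene. Friction and masses are not known exactly. Their poses are not given: they have to be found in the camera images.
- cartridge: Cartridge to be righted: rigid block 48 (x) x 36 (y) x 64 (z) mm, 60-135 g, white with an 18 mm blue lid at one end. Origin: centre of the BLUE LID's outer face; z runs from lid to foot (up at the start, down once righted). Its centre is at z 32. The barcode is on its -x face, 24 mm off the axis, at the start towards the robot's right (-y) within 0.5 rad. Grip it across its 36 mm (y).
- cart_foot (a point): centre of the cartridge's white foot face (64 mm along the cartridge's z from its origin); axes as the cartridge
- cart_code (a point): middle of the cartridge's barcode face (at x -24, z 32 mm in the cartridge's frame); axes as the cartridge
- reader: Barcode reader on a stand, fixed: grey disc foot 90 mm across, white neck and head, 135 mm high, red window. Origin: centre of the foot on the desk; its -x is the way the window looks (the robot's right, -y, within 0.3 rad); the head reaches 45 mm to -x. The midpoint of cup and bottle is 140 mm in front of the origin (x -140, y 0), and their line runs along the reader's y.
- cup: lidded sample cup, clear with paper band and yellow lid, 56 mm across, 60 mm high; stands 105 mm to one side of the midpoint, which side varies. Loose, leave it. Origin: centre of its underside, z up
- bottle: amber glass reagent bottle with white cap, 52 mm across, 95 mm high; stands 105 mm to the other side of the midpoint. Loose, leave it. Origin: centre of its underside, z up
- spare: look-alike spare cartridge, already standing lid up (same sizes) at the far right; bystander, leave it. Origin: centre of its foot on the desk, z up, hence turned over from the other
- marker: red and black marker pen lying ahead of the robot, 130 (its x) x 16 x 16 mm; bystander. Origin: centre of its underside
- mouse: black computer mouse on a blue pad at the right, 100 x 58 x 24 mm; bystander. Origin: centre of its underside

How it is judged (in metres and radians):
On the way, in this order (a step that is already met when the one before it is completed fails the run):
1. the cartridge lies on one of its sides on the desk, let go and at rest (angle between cartridge's own z axis and vertical between 1.45 and 1.69 rad and height (world z) of each of cartridge, cart_foot below 0.03 m and linear speed of cartridge below 0.02 m/s and contact force between the fingers and cartridge below 0.1 N), for 0.2 s.
2. the cartridge stands lid up midway between cup and bottle, barcode to the reader, let go (height (world z) of cart_foot below 0.005 m and height (world z) of cartridge above 0.06 m and y of cartridge in the frame of reader between -0.012 and 0.012 m and x of cartridge in the frame of reader between -0.152 and -0.128 m and x of cart_code in the frame of reader above -0.132 m and angle between the x axis of cartridge and the x axis of reader, either way round below 0.2 rad and linear speed of cartridge below 0.02 m/s and contact force between the fingers and cartridge below 0.1 N), for 0.2 s.
At the end, for the whole second after the job is handed in: The cartridge stands at rest on its foot on the desk, lid up, let go; its centre is within 12 mm of the midpoint of cup and bottle along their line and within 12 mm of that line; its barcode faces the reader, square within 0.2 rad (11 degrees) (all of step 2); the robot touches nothing.
It fails at once if the cup or the bottle was moved by more than 8 mm (distance of any of cup, bottle from where it was at the start of the episode above 0.008 m).
It fails at once if the spare cartridge, the marker or the mouse was moved by more than 15 mm (distance of any of spare, marker, mouse from where it was at the start of the episode above 0.015 m).
It fails at once if the cartridge was dropped or toppled: moving untouched at over 0.5 m/s (a fall of 13 mm) or turning untouched at over 8 rad/s (contact force between the fingers and cartridge below 0.1 N and (linear speed of cartridge above 0.5 m/s or angular speed of cartridge above 8 rad/s)).
It also fails if it takes over 58 s, if anything falls off the work surface, if the arm or the gripper's body presses on something with over 40 N, if the wrist force passes 120 N, or if a joint passes its speed limit or range.

## Working session

There is one attempt and no reset: what is moved stays moved. The work goes in short steps, Python scripts to look and compute and a tool call to move; the robot and the scene stay as the last step left them, time stands still between calls to the robot, and variables do not carry over. Pictures are saved under pics/ and viewed, at most 10 in all, crops included, and the job is handed in when it is done.

```bash
ls; mkdir -p pics; cat > h.py <<'E'
import numpy as np, cv2
from rig import env, get_image
def grab(n,save=None):
    im=get_image(n); im={k:np.array(v) for k,v in im.items()}
    if save: cv2.imwrite(f'pics/{save}.png',im['pixels'][:,:,::-1])
    np.savez(f'/tmp/{n}.npz',**im); return im
def ray(im,px):
    p=cv2.undistortPoints(np.float64(px).reshape(-1,1,2),im['K'],im['distortion'])[:,0]
    E=im['extrinsics']; R,t=E[:3,:3],E[:3,3]
    return -R.T@t, np.c_[p,np.ones(len(p))]@R
def onplane(im,px,z):
    o,d=ray(im,px); return o+d*((z-o[2])/d[:,2])[:,None]
def proj(im,P):
    E=im['extrinsics']; return cv2.projectPoints(np.float64(P).reshape(-1,1,3),cv2.Rodrigues(E[:3,:3])[0],E[:3,3],im['K'],im['distortion'])[0][:,0]
E
python3 - <<'E'
from h import *
a=grab('scene','scene0');b=grab('side','side0')
for i in (a,b): E=i['extrinsics'];print(-E[:3,:3].T@E[:3,3],E[2,:3],i['K'][0,0])
s=env.observe();print(s['time_s'],s['position'],s['tool_rot'],s['grip_width'],s['ft_force'])
E
```

```text
pics
rig.py
[1.38852056 0.23628057 1.01083994] [-0.60974554 -0.26967734 -0.74530833] 439.22666924943167
[ 0.1819674  -0.61504736  0.79521471] [ 0.42542353  0.54411619 -0.72315447] 431.249670595709
0.1 [0.22048094 0.50356145 0.21129485] [[-9.15975823e-01  4.01232758e-01 -7.52393216e-04]
 [ 4.01233365e-01  9.15975302e-01 -1.01625878e-03]
 [ 2.81417290e-04 -1.23275373e-03 -9.99999201e-01]] 0.08551916418870084 [ 0.20572384  0.24207222 -0.20971194]
```

View pics/scene0.png

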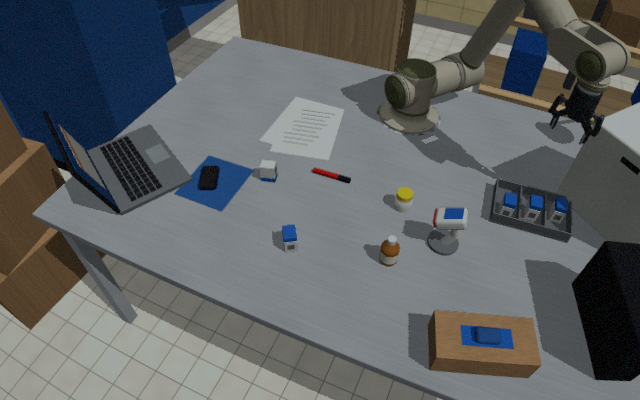

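View pics/side0.png

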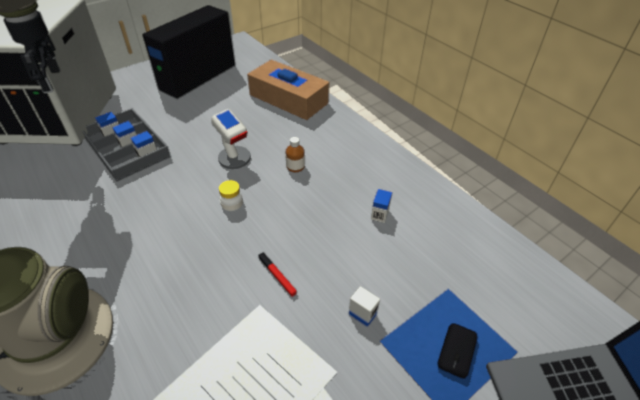

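```bash
python3 - <<'E'
from h import *
a=dict(np.load('/tmp/scene.npz'));b=dict(np.load('/tmp/side.npz'))
def comp(im,box,m):
    x0,y0,x1,y1=box; sub=m[y0:y1,x0:x1].astype(np.uint8)
    n,l,s,c=cv2.connectedComponentsWithStats(sub); k=1+np.argmax(s[1:,4]); ys,xs=np.nonzero(l==k)
    return xs+x0,ys+y0
def tri(pa,pb):
    oa,da=ray(a,[pa]);ob,db=ray(b,[pb]);da,db=da[0],db[0]
    s=np.linalg.lstsq(np.c_[da,-db],ob-oa,rcond=None)[0];A=oa+s[0]*da;B=ob+s[1]*db
    return (A+B)/2,np.linalg.norm(A-B)
hs={n:cv2.cvtColor(i['pixels'],cv2.COLOR_RGB2HSV) for n,i in (('a',a),('b',b))}
def mid(q):return ((q[0].min()+q[0].max())/2,(q[1].min()+q[1].max())/2)
def yel(h):return (h[...,0]>20)&(h[...,0]<35)&(h[...,1]>150)&(h[...,2]>100)
ya=comp(a,(385,175,425,215),yel(hs['a']));yb=comp(b,(205,170,255,220),yel(hs['b']))
print('yellow',mid(ya),mid(yb),len(ya[0]),len(yb[0]),tri(mid(ya),mid(yb)),onplane(a,[mid(ya)],.055),onplane(b,[mid(yb)],.055))
def amb(h):return (h[...,0]<16)&(h[...,1]>140)&(h[...,2]>50)
qa=comp(a,(370,225,410,275),amb(hs['a']));qb=comp(b,(275,130,315,180),amb(hs['b']))
print('amber',[(q[0].min(),q[0].max(),q[1].min(),q[1].max()) for q in(qa,qb)])
def wh(h):return (h[...,1]<40)&(h[...,2]>150)
wa=comp(a,(380,228,402,246),wh(hs['a']));wb=comp(b,(285,134,305,150),wh(hs['b']))
print('cap',mid(wa),mid(wb),len(wa[0]),len(wb[0]),tri(mid(wa),mid(wb)))
A=cv2.resize(a['pixels'][150:190,248:288],(400,400),interpolation=cv2.INTER_NEAREST)
B=cv2.resize(b['pixels'][286:334,342:390],(400,400),interpolation=cv2.INTER_NEAREST)
cv2.imwrite('pics/crop1.png',np.hstack([A,B])[:,:,::-1])
E
```

```text
yellow (np.float64(404.5), np.float64(194.0)) (np.float64(228.5), np.float64(188.5)) 169 274 (array([0.460306  , 0.11209188, 0.05315323]), np.float64(0.002225881869617155)) [[0.46321922 0.111638   0.055     ]] [[0.45917522 0.11154224 0.055     ]]
amber [(np.int64(381), np.int64(398), np.int64(241), np.int64(256)), (np.int64(287), np.int64(302), np.int64(146), np.int64(159))]
cap (np.float64(392.0), np.float64(238.0)) (np.float64(294.5), np.float64(141.0)) 50 211 (array([0.66764823, 0.1312023 , 0.0922993 ]), np.float64(0.00235715344227973))
```

View pics/crop1.png

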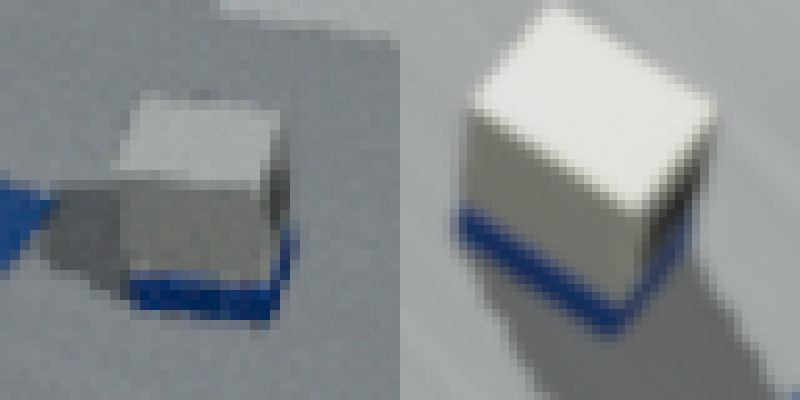

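```bash
python3 - <<'E'
from h import *
a=dict(np.load('/tmp/scene.npz'));b=dict(np.load('/tmp/side.npz'))
ca=np.array([(145,95),(283,108),(267,186),(116,174)])/10.+[247.5,149.5]
cb=(np.array([(555,5),(715,105),(640,208),(470,100)])-[400,0])/8.3333+[341.5,285.5]
for i,c in((a,ca),(b,cb)):
    P=onplane(i,c,.064)[:,:2];print(P.round(4).tolist(),P.mean(0))
    for k in range(4):
        d=P[(k+1)%4]-P[k];print(np.linalg.norm(d),np.degrees(np.arctan2(d[1],d[0])))
E
```

```text
[[0.5118, -0.3465], [0.4992, -0.3033], [0.5331, -0.2911], [0.5477, -0.3369]] [ 0.52293957 -0.31945398]
0.04496286427231903 106.31160129272156
0.03605548030726833 19.866693155430053
0.04813216236831849 -72.3389395396646
0.037131029150918204 -165.1084948430116
[[0.5328, -0.2941], [0.5451, -0.3371], [0.5133, -0.3469], [0.5001, -0.302]] [ 0.52283899 -0.3200314 ]
0.04470809292998718 -74.03044920785435
0.03328121477646568 -163.00005419122914
0.04673271764350381 106.38885579198448
0.033648014973887426 13.54253629037473
```

```bash
python3 - <<'E'
from h import *
a=dict(np.load('/tmp/scene.npz'));b=dict(np.load('/tmp/side.npz'))
print('marker',onplane(a,[(312,171),(350,180)],.008),onplane(b,[(262,257),(294,291)],.008))
print('spare top',onplane(a,[(290,231)],.064),onplane(b,[(383,199)],.064))
print('reader foot',onplane(a,[(444,242)],.005),onplane(b,[(234.5,157)],.005))
E
```

```text
marker [[ 0.4436366  -0.20247009  0.008     ]
 [ 0.43101064 -0.07350513  0.008     ]] [[ 0.43188848 -0.08045578  0.008     ]
 [ 0.43966033 -0.19578684  0.008     ]]
spare top [[ 0.73635206 -0.13444757  0.064     ]] [[ 0.73287075 -0.14337471  0.064     ]]
reader foot [[0.5503444  0.26499553 0.005     ]] [[0.5519098  0.26215155 0.005     ]]
```

{"fn": "jog_arm", "kwargs": {
  "deltas": {"increments": [[0,0,0,8.5,0.085],[0,0,0,8.5,0.085]]},
  "force": 20
}}

```text
time_s: 0.3
position: [0.2205, 0.5036, 0.2114]
tool_rot: [[-0.755, 0.656, -0.001], [0.656, 0.755, -0.001], [-0.0, -0.001, -1.0]]
ft_force: [0.1, -0.2, -0.8]
grip_width: 0.0852
gripper_force: 0.0
```

{"fn": "jog_arm", "kwargs": {
  "deltas": {"increments": [[0,0,0,8.125,0.085],[0,0,0,8.125,0.085],[0,0,0,8.125,0.085],[0,0,0,8.125,0.085],[-0.048,0.003,0,0,0.085],[-0.048,0.003,0,0,0.085],[-0.048,0.003,0,0,0.085],[-0.048,0.003,0,0,0.085],[-0.048,0.003,0,0,0.085],[-0.048,0.003,0,0,0.085]]}
}}

```text
time_s: 1.3
position: [0.3214, 0.2316, 0.2117]
tool_rot: [[-0.29, 0.957, -0.0], [0.957, 0.29, -0.0], [-0.0, -0.0, -1.0]]
ft_force: [1.1, 0.2, -0.1]
grip_width: 0.0853
gripper_force: 0.0
```

{"fn": "jog_arm", "kwargs": {
  "deltas": {"increments": [[-0.048,0.003,0,0,0.085],[-0.048,0.003,0,0,0.085],[-0.048,0.003,0,0,0.085],[-0.048,0.003,0,0,0.085],[-0.048,0.003,0,0,0.085],[-0.048,0.003,0,0,0.085],[-0.048,0.003,0,0,0.085],[-0.048,0.003,0,0,0.085],[-0.048,0.003,0,0,0.085],[-0.048,0.003,0,0,0.085]]}
}}

```text
time_s: 2.3
position: [0.4893, -0.2193, 0.2115]
tool_rot: [[-0.289, 0.957, -0.0], [0.957, 0.289, 0.0], [0.001, -0.0, -1.0]]
ft_force: [1.0, 0.5, 1.2]
grip_width: 0.0853
gripper_force: 0.0
```

{"fn": "jog_arm", "kwargs": {
  "deltas": {"increments": [[0,0,0,0,0.085]]}
}}

```text
time_s: 2.4
position: [0.4901, -0.2221, 0.2105]
tool_rot: [[-0.286, 0.958, -0.001], [0.958, 0.286, -0.0], [-0.0, -0.001, -1.0]]
ft_force: [-0.5, 0.2, -0.7]
grip_width: 0.085
gripper_force: 0.0
```

{"fn": "jog_arm", "kwargs": {
  "deltas": {"increments": [[-0.03,0.0012,0.02,0,0.085],[-0.03,0.0012,0.02,0,0.085],[-0.03,0.0012,0.02,0,0.085],[0,0,0,0,0.085]]}
}}

```text
time_s: 2.8
position: [0.518, -0.3041, 0.1482]
tool_rot: [[-0.288, 0.958, -0.004], [0.958, 0.288, 0.003], [0.004, -0.003, -1.0]]
ft_force: [-0.3, 0.6, 0.2]
grip_width: 0.085
gripper_force: 0.0
```

```bash
python3 - <<'E'
from h import *
w=grab('wrist','wrist0')
E
```

```text
(no output)
```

View pics/wrist0.png

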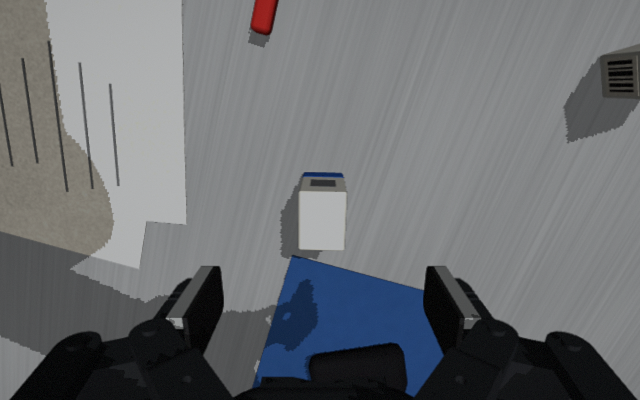

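```bash
python3 - <<'E'
from h import *
w=dict(np.load('/tmp/wrist.npz'));b=dict(np.load('/tmp/side.npz'))
m=((w['pixels'].min(2)>185)).astype(np.uint8)[170:270,280:370]
n,l,s,c=cv2.connectedComponentsWithStats(m);k=1+np.argmax(s[1:,4]);print(s[k])
cn=cv2.findContours((l==k).astype(np.uint8),cv2.RETR_EXTERNAL,cv2.CHAIN_APPROX_NONE)[0][0]
r=cv2.boxPoints(cv2.minAreaRect(cn))+[280,170];print(r)
P=onplane(w,r,.064)[:,:2];print(P.round(4),P.mean(0))
for k in range(4):
    d=P[(k+1)%4]-P[k];print(np.linalg.norm(d),np.degrees(np.arctan2(d[1],d[0])))
print('side wrist proj cart',proj(w,[[.523,-.32,.064]]))
f=lambda i,x0,y0,n:cv2.resize(i['pixels'][y0:y0+n,x0:x0+n],(390,390),interpolation=cv2.INTER_NEAREST)
cv2.imwrite('pics/crop2.png',np.hstack([f(w,283,165,78),f(b,342,286,48)])[:,:,::-1])
E
```

```text
Traceback (most recent call last):
ValueError: attempt to get argmax of an empty sequence
```

```bash
python3 - <<'E'
from h import *
w=dict(np.load('/tmp/wrist.npz'));b=dict(np.load('/tmp/side.npz'))
print(w['pixels'][220,320],w['pixels'][240,370],w['pixels'][181,340])
m=((w['pixels'].min(2)>int(w['pixels'][220,320].min())-18)).astype(np.uint8)[170:270,280:370]
n,l,s,c=cv2.connectedComponentsWithStats(m);k=1+np.argmax(s[1:,4]);print(s[k])
cn=cv2.findContours((l==k).astype(np.uint8),cv2.RETR_EXTERNAL,cv2.CHAIN_APPROX_NONE)[0][0]
r=cv2.boxPoints(cv2.minAreaRect(cn))+[280,170];print(r)
P=onplane(w,r,.064)[:,:2];print(P.round(4),P.mean(0))
for k in range(4):
    d=P[(k+1)%4]-P[k];print(np.linalg.norm(d),np.degrees(np.arctan2(d[1],d[0])))
print('side wrist proj cart',proj(w,[[.523,-.32,.064]]))
f=lambda i,x0,y0,n:cv2.resize(i['pixels'][y0:y0+n,x0:x0+n],(390,390),interpolation=cv2.INTER_NEAREST)
cv2.imwrite('pics/crop2.png',np.hstack([f(w,283,165,78),f(b,342,286,48)])[:,:,::-1])
E
```

```text
[176 178 178] [139 141 142] [109 108 103]
[  20   21   46   59 2594]
[[300. 249.]
 [300. 191.]
 [345. 191.]
 [345. 249.]]
[[ 0.5123 -0.3472]
 [ 0.4999 -0.3023]
 [ 0.5314 -0.2929]
 [ 0.5456 -0.3372]] [ 0.52229549 -0.31988506]
0.04656479155716004 105.52311612887821
0.03288113023799207 16.727260103692757
0.046539474257284316 -72.23100912517556
0.03470580116940297 -163.2352210225475
side wrist proj cart [[323.34943521 221.17936378]]
```

View pics/crop2.png

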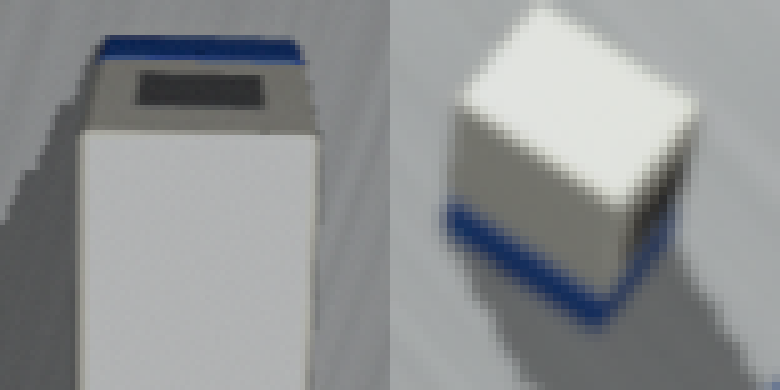

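{"fn": "jog_arm", "kwargs": {
  "deltas": {"increments": [[-0.0035,0,0.03,0,0.085],[0,0,0.03,0,0.07],[0,0,0.031,0,0.06],[0,0,0,0,0.05],[0,0,0,0,0.03],[0,0,0,0,0.03],[0,0,0,0,0.03],[0,0,0,0,0.03]]},
  "force": 20
}}

```text
time_s: 3.65
position: [0.5201, -0.306, 0.062]
tool_rot: [[-0.29, 0.957, 0.001], [0.957, 0.29, -0.001], [-0.002, 0.001, -1.0]]
ft_force: [0.1, -0.2, -1.0]
grip_width: 0.0302
gripper_force: 0.0
```

```bash
python3 - <<'E'
from h import *
b=grab('side');a=grab('scene');w=grab('wrist')
f=lambda i,x0,y0,n:cv2.resize(i['pixels'][y0:y0+n,x0:x0+n],(400,400),interpolation=cv2.INTER_LINEAR)
cv2.imwrite('pics/v3.png',np.hstack([f(a,228,120,80),f(b,310,250,100)])[:,:,::-1])
s=env.observe();print(s['position'],s['grip_width'],s['gripper_force'])
E
```

```text
[ 0.51979283 -0.30585862  0.06122202] 0.029748695099469844 0.0
```

View pics/v3.png

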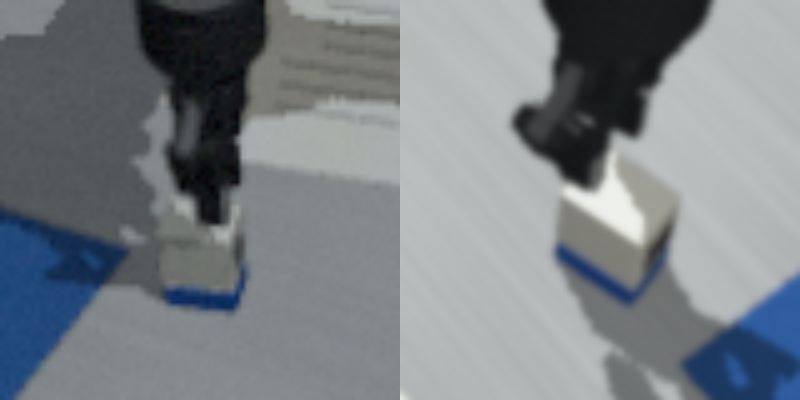

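```bash
python3 - <<'E'
from h import *
a=dict(np.load('/tmp/scene.npz'))
u=np.array([.957,.29,0]);x=np.array([-.29,.957,0]);c=np.array([.520,-.306,0])
for z in(.04,.05,.06,.07,.08):
    P=[c+u*k+[0,0,z] for k in(.015,.022,-.015)];print(z,((proj(a,P)-[228,120])*5).round(0).tolist())
g=a['pixels'][120:200,228:308].max(2);ys,xs=np.nonzero(g<60);k=(xs>25)&(xs<55);print(ys[k].max(),xs[k][ys[k]>ys[k].max()-2])
E
```

```text
0.04 [[218.0, 265.0], [216.0, 272.0], [227.0, 232.0]]
0.05 [[217.0, 253.0], [215.0, 261.0], [226.0, 221.0]]
0.06 [[216.0, 242.0], [213.0, 249.0], [225.0, 209.0]]
0.07 [[214.0, 230.0], [212.0, 238.0], [224.0, 198.0]]
0.08 [[213.0, 218.0], [211.0, 226.0], [223.0, 186.0]]
44 [40 41 42 43 41 42 43]
```

{"fn": "jog_arm", "kwargs": {
  "deltas": {"increments": [[0,0,0,0,0.06],[0,0,0,0,0.06],[0,0,0.009,0,0.06],[0,0,0.009,0,0.06],[0,0,0,0,0.03],[0,0,0,0,0.03],[0,0,0,0,0.03]]},
  "force": 20
}}

```text
time_s: 4.5
position: [0.5198, -0.3058, 0.0428]
tool_rot: [[-0.29, 0.957, -0.0], [0.957, 0.29, 0.0], [0.0, 0.0, -1.0]]
ft_force: [0.7, -0.4, -0.5]
grip_width: 0.0346
gripper_force: 20.0
```

```bash
python3 - <<'E'
from h import *
a=grab('scene')
g=a['pixels'][120:200,228:308].max(2);ys,xs=np.nonzero(g<60);k=(xs>25)&(xs<55);print(ys[k].max(),xs[k][ys[k]>ys[k].max()-2])
E
```

```text
49 [40 41 42 43 44 40 41 42 43]
```

```bash
python3 - <<'E'
from h import *
a=dict(np.load('/tmp/scene.npz'))
for c in(268,269,270,271,272): print(c,a['pixels'][158:188,c].max(1))
u=np.array([.957,.29,0]);c=np.array([.520,-.306,0])
print(proj(a,[c+u*k+[0,0,z] for k in(.018,.028) for z in(.03,.04,.05,.06)]).round(1).tolist())
b=grab('side')
f=lambda i,x0,y0,n:cv2.resize(i['pixels'][y0:y0+n,x0:x0+n],(400,400),interpolation=cv2.INTER_LINEAR)
cv2.imwrite('pics/v4.png',np.hstack([f(a,245,145,50),f(b,330,265,65)])[:,:,::-1])
E
```

```text
268 [ 23  13  14  21  16  26  21  30  31  28  32  55  79  92  88 104 110 109
 112 118 104  91  87  94 127 142 142 140 141 140]
269 [ 21   8  22  13  22  13  24  22  25  23  24  51  77  90 103 111 110 112
 110 119 116 100  91  90 128 140 140 140 139 140]
270 [ 24  21  10  24  19   9  19  22  26  25  26  40  78  90  90 107 108 111
 113 123 121 103  91  94 126 141 139 140 145 141]
271 [ 25  24  25   9  21  15  21  20  24  25  25  36  75  89 102 108 112 107
 111 112 103  98  90 104 129 141 140 140 141 139]
272 [ 24  23  21  25  32  54  60  51  49  44  37  63  98 106 112 111 110 111
 112 107 110 100  92 102 131 140 139 139 139 139]
[[271.6, 175.8], [271.4, 173.6], [271.2, 171.3], [270.9, 169.0], [271.0, 178.0], [270.8, 175.8], [270.5, 173.5], [270.3, 171.2]]
```

View pics/v4.png

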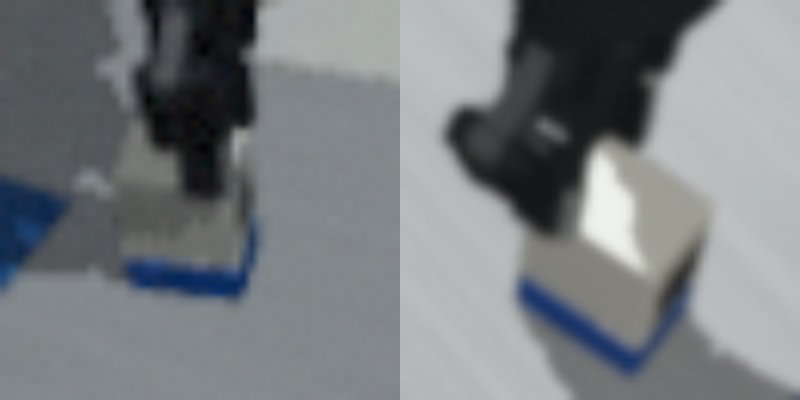

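{"fn": "jog_arm", "kwargs": {
  "deltas": {"increments": [[0,0,-0.008,0,0.03],[0,0,-0.007,0,0.03],[0,0,0,5.8,0.03],[0.0248,0.0115,0,5.8,0.03],[0.0248,0.0115,0,0,0.03],[0.0248,0.0115,0,0,0.03],[0.0248,0.0115,0,0,0.03],[0.0248,0.0115,0,0,0.03],[0.0248,0.0115,0,0,0.03],[0.0248,0.0115,0,0,0.03]]},
  "force": 20
}}

```text
time_s: 5.6
position: [0.5819, -0.1238, 0.0587]
tool_rot: [[-0.091, 0.996, 0.001], [0.996, 0.091, -0.0], [-0.001, 0.001, -1.0]]
ft_force: [0.9, 0.1, -0.9]
grip_width: 0.0344
gripper_force: 20.1
```

{"fn": "jog_arm", "kwargs": {
  "deltas": {"increments": [[0,0,0,0,0.03],[0,0,0,0,0.03]]}
}}

```text
time_s: 5.8
position: [0.5816, -0.1247, 0.0584]
tool_rot: [[-0.093, 0.996, 0.001], [0.996, 0.093, -0.001], [-0.001, 0.001, -1.0]]
ft_force: [-0.2, -0.8, -1.6]
grip_width: 0.0343
gripper_force: 20.2
```

```bash
python3 - <<'E'
from h import *
a=grab('scene');b=grab('side')
E
```

{"fn": "jog_arm", "kwargs": {
  "deltas": {"increments": [[0,0,0.01,0,0.03],[0,0,0.005,0,0.03],[0,0,0.002,0,0.03],[0,0,0,0,0.03]]}
}}

```text
time_s: 6.3
position: [0.581, -0.1253, 0.0418]
tool_rot: [[-0.091, 0.996, -0.0], [0.996, 0.091, -0.0], [-0.0, -0.0, -1.0]]
ft_force: [-5.0, 1.2, 13.1]
grip_width: 0.0345
gripper_force: 23.2
```

{"fn": "jog_arm", "kwargs": {
  "deltas": {"increments": [[0.005,0,0,0,0.03],[0.0053,0,0,0,0.03],[0.0053,0,0,0,0.03],[0.0053,0,0.001,0,0.03]]}
}}

```text
time_s: 6.7
position: [0.58, -0.105, 0.0407]
tool_rot: [[-0.091, 0.996, 0.002], [0.996, 0.091, -0.002], [-0.002, 0.002, -1.0]]
ft_force: [-1.3, -0.9, 9.2]
grip_width: 0.0347
gripper_force: 23.3
```

```bash
python3 - <<'E'
from h import *
a=grab('scene');b=grab('side')
f=lambda i,x0,y0,n:cv2.resize(i['pixels'][y0:y0+n,x0:x0+n],(400,400),interpolation=cv2.INTER_LINEAR)
pa,pb=[proj(i,[[.578,-.1,.03]])[0].astype(int) for i in(a,b)]
cv2.imwrite('pics/v5.png',np.hstack([f(a,pa[0]-35,pa[1]-35,70),f(b,pb[0]-35,pb[1]-35,70)])[:,:,::-1])
E
```

View pics/v5.png

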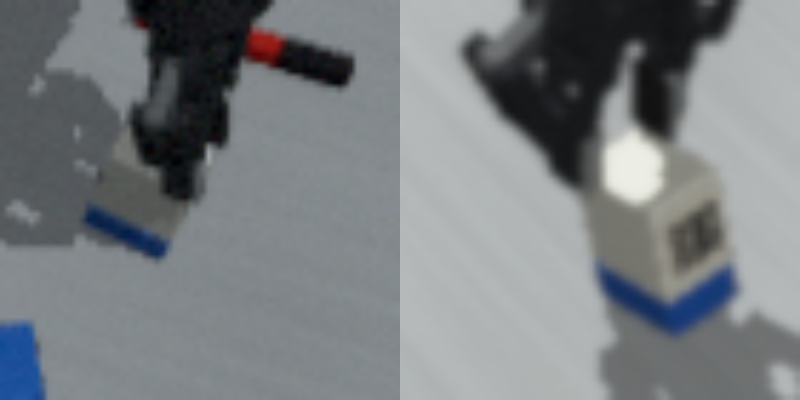

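{"fn": "jog_arm", "kwargs": {
  "deltas": {"increments": [[0.0051,0,0.0014,0,0.03],[0.0051,0,0.0014,0,0.03],[0.0048,0,0.0023,0,0.03],[0.0048,0,0.0023,0,0.03],[0.0044,0,0.003,0,0.03],[0.0044,0,0.003,0,0.03],[0.0038,0,0.0038,0,0.03],[0.0038,0,0.0038,0,0.03]]}
}}

```text
time_s: 7.6
position: [0.5765, -0.0677, 0.0194]
tool_rot: [[-0.091, 0.996, 0.002], [0.996, 0.091, 0.0], [0.0, 0.002, -1.0]]
ft_force: [-0.7, 3.1, 6.8]
grip_width: 0.0341
gripper_force: 31.6
```

```bash
python3 - <<'E'
from h import *
a=grab('scene');b=grab('side')
f=lambda i,x0,y0,n:cv2.resize(i['pixels'][y0:y0+n,x0:x0+n],(400,400),interpolation=cv2.INTER_LINEAR)
pa,pb=[proj(i,[[.578,-.08,.03]])[0].astype(int) for i in(a,b)]
cv2.imwrite('pics/v6.png',np.hstack([f(a,pa[0]-30,pa[1]-30,60),f(b,pb[0]-35,pb[1]-35,70)])[:,:,::-1])
def blue(i,box):
    h=cv2.cvtColor(i['pixels'],cv2.COLOR_RGB2HSV);x0,y0,x1,y1=box
    m=((h[...,0]>100)&(h[...,0]<125)&(h[...,1]>150)).astype(np.uint8)[y0:y1,x0:x1]
    n,l,s,c=cv2.connectedComponentsWithStats(m);return [(s[k],cv2.minAreaRect(np.argwhere(l==k)[:,::-1].astype(np.float32))) for k in range(1,n) if s[k,4]>15]
print(pa,pb,blue(a,(pa[0]-30,pa[1]-30,pa[0]+30,pa[1]+30)))
E
```

```text
[330 205] [314 221] [(array([ 9, 20, 11, 18, 70], dtype=int32), ((13.510374069213867, 29.163902282714844), (17.971969604492188, 7.601048469543457), 75.0685806274414))]
```

{"fn": "jog_arm", "kwargs": {
  "deltas": {"increments": [[0.003,0,0.0043,0,0.03],[0.003,0,0.0043,0,0.03],[0.0023,0,0.0048,0,0.03]]}
}}

```text
time_s: 8.0
position: [0.5757, -0.0596, 0.0057]
tool_rot: [[-0.091, 0.996, 0.001], [0.996, 0.091, 0.0], [0.0, 0.001, -1.0]]
ft_force: [-0.8, 2.5, 6.1]
grip_width: 0.0346
gripper_force: 34.5
```

```bash
python3 - <<'E'
from h import *
a=grab('scene');b=grab('side')
pa=[330,205]
f=lambda i,x0,y0,n:cv2.resize(i['pixels'][y0:y0+n,x0:x0+n],(400,400),interpolation=cv2.INTER_LINEAR)
pb=proj(b,[[.575,-.07,.03]])[0].astype(int)
cv2.imwrite('pics/v7.png',np.hstack([f(a,pa[0]-30,pa[1]-30,60),f(b,pb[0]-35,pb[1]-35,70)])[:,:,::-1])
def blue(i,box):
    h=cv2.cvtColor(i['pixels'],cv2.COLOR_RGB2HSV);x0,y0,x1,y1=box
    m=((h[...,0]>100)&(h[...,0]<125)&(h[...,1]>150)).astype(np.uint8)[y0:y1,x0:x1]
    n,l,s,c=cv2.connectedComponentsWithStats(m);return [(s[k],cv2.minAreaRect(np.argwhere(l==k)[:,::-1].astype(np.float32))) for k in range(1,n) if s[k,4]>15]
print(blue(a,(pa[0]-30,pa[1]-30,pa[0]+30,pa[1]+30)))
E
```

```text
[(array([11, 20, 10, 18, 81], dtype=int32), ((15.121161460876465, 28.779861450195312), (17.46776580810547, 7.7699432373046875), 83.2901611328125))]
```

View pics/v7.png

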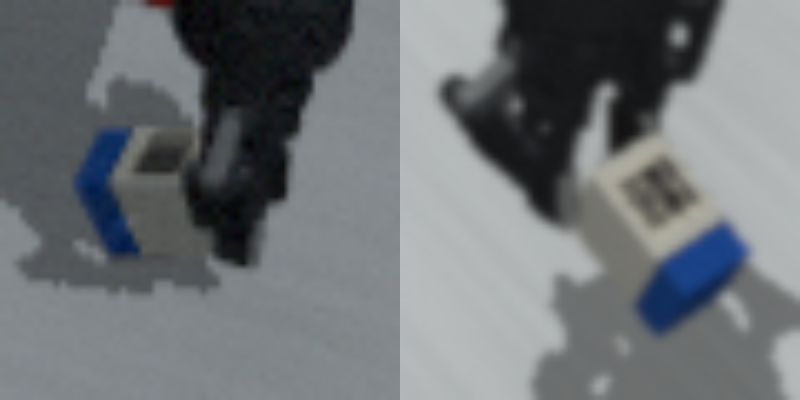

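```bash
cat > bl.py <<'E'
from h import *
def blue(i,c,r=30):
    x0,y0=int(c[0]-r),int(c[1]-r)
    h=cv2.cvtColor(i['pixels'],cv2.COLOR_RGB2HSV)
    m=((h[...,0]>100)&(h[...,0]<125)&(h[...,1]>150)).astype(np.uint8)[y0:y0+2*r,x0:x0+2*r]
    n,l,s,c=cv2.connectedComponentsWithStats(m);k=1+np.argmax(s[1:,4]);q=np.argwhere(l==k)[:,::-1]+[x0,y0]
    r=cv2.minAreaRect(q.astype(np.float32));return len(q),np.round(r[0],1),np.round(r[1],1),round(r[2],1)
if __name__=='__main__':
    a=grab('scene');print(blue(a,(330,205)));s=env.observe();print(s['ft_force'].round(1) if hasattr(s['ft_force'],'round') else s['ft_force'])
E
```

{"fn": "jog_arm", "kwargs": {
  "deltas": {"increments": [[0.0022,0,0.0048,0,0.03],[0.0014,0,0.005,0,0.03]]}
}}

```text
time_s: 8.3
position: [0.5754, -0.0562, -0.004]
tool_rot: [[-0.091, 0.996, 0.001], [0.996, 0.091, -0.0], [-0.0, 0.001, -1.0]]
ft_force: [-0.5, 3.3, 5.8]
grip_width: 0.0347
gripper_force: 35.7
```

```bash
python3 bl.py
```

```text
(87, array([316.2, 203.4]), array([ 6.7, 17.2]), 3.6)
[1.1 2.8 4.5]
```

{"fn": "jog_arm", "kwargs": {
  "deltas": {"increments": [[0.0013,0,0.003,0,0.03],[0,0,0,0,0.03]]}
}}

```text
time_s: 8.55
position: [0.5752, -0.055, -0.0072]
tool_rot: [[-0.091, 0.996, 0.001], [0.996, 0.091, -0.0], [-0.0, 0.001, -1.0]]
ft_force: [0.1, 2.2, 3.5]
grip_width: 0.035
gripper_force: 35.2
```

```bash
python3 bl.py
```

```text
(89, array([316.5, 203.3]), array([ 7.2, 17.4]), 7.1)
[0.2 2.1 3.6]
```

{"fn": "jog_arm", "kwargs": {
  "deltas": {"increments": [[0.0005,0,0.0025,0,0.03],[0,0,0,0,0.03]]}
}}

```text
time_s: 8.8
position: [0.5751, -0.0544, -0.0097]
tool_rot: [[-0.091, 0.996, 0.001], [0.996, 0.091, -0.0], [-0.0, 0.001, -1.0]]
ft_force: [1.2, 1.7, 4.7]
grip_width: 0.0346
gripper_force: 35.3
```

```bash
python3 bl.py
```

```text
(91, array([316.9, 203.7]), array([ 6.4, 18. ]), 7.1)
[0.7 2.1 4.7]
```

{"fn": "jog_arm", "kwargs": {
  "deltas": {"increments": [[0.000,0,0.0025,0,0.03],[0,0,0,0,0.03]]}
}}

```text
time_s: 9.05
position: [0.5751, -0.0544, -0.0122]
tool_rot: [[-0.092, 0.996, 0.001], [0.996, 0.092, -0.0], [-0.0, 0.001, -1.0]]
ft_force: [0.7, 2.7, 5.2]
grip_width: 0.0346
gripper_force: 34.8
```

```bash
python3 bl.py
```

```text
(91, array([316.9, 203.6]), array([ 6.4, 18.1]), 7.1)
[2.  1.7 4.2]
```

{"fn": "jog_arm", "kwargs": {
  "deltas": {"increments": [[0.000,0,0.0025,0,0.03],[0,0,0,0,0.03]]}
}}

```text
time_s: 9.3
position: [0.575, -0.0543, -0.0148]
tool_rot: [[-0.092, 0.996, 0.0], [0.996, 0.092, -0.0], [-0.0, 0.0, -1.0]]
ft_force: [0.9, 2.5, 4.0]
grip_width: 0.0349
gripper_force: 32.5
```

```bash
python3 bl.py;python3 - <<'E'
from h import *
a=dict(np.load('/tmp/scene.npz'));b=grab('side')
for n,i,p in(('a',a,(.575,-.08,.03)),('b',b,(.575,-.08,.03))):
    c=proj(i,[p])[0].astype(int)
    I=cv2.resize(i['pixels'][c[1]-25:c[1]+25,c[0]-25:c[0]+25],(400,400),interpolation=cv2.INTER_LINEAR)
    np.save(f'/tmp/{n}I.npy',I)
cv2.imwrite('pics/v8.png',np.hstack([np.load('/tmp/aI.npy'),np.load('/tmp/bI.npy')])[:,:,::-1])
E
```

```text
(92, array([317.1, 203.2]), array([ 6.9, 17.6]), 10.6)
[1.1 1.2 4.5]
```

```bash
python3 - <<'E'
from h import *
a=dict(np.load('/tmp/scene.npz'))
x0,y0=306,188;s=a['pixels'][y0:y0+32,x0:x0+44].astype(int)
for r in range(32):
    print(y0+r,''.join(('B' if p[2]>p[0]+70 else 'b') if p[2]>p[0]+35 else ('#' if p.max()<60 else ('W' if p.max()>150 else 'w' if p[0]>p[2]+1 else '.')) for p in s[r]))
def plane(px):
    o,d=ray(a,px);n=np.array([.9957,.0924,0]);c=np.array([.575,-.0543,0])+.018*n
    t=((c-o)@n)/(d@n);P=o+d*t[:,None];return np.c_[(P-c)@np.array([-.0924,.9957,0]),P[:,2]].round(4)
np.set_printoptions(suppress=True)
print(plane([(315,212),(320,212),(325,212),(330,212),(318,204),(318,196),(325,204)]))
E
```

```text
188 ........................####################
189 .........................###################
190 ..........................##################
191 ..........................################..
192 ..........................################..
193 ..........................################..
194 ............bb............################..
195 ...........bBBbbb.........###############...
196 ...........BBBBBb...w.....###############...
197 ..........bBBBBB..www.w.w.###..#########....
198 ..........BBBBBb..ww##www.###..#########....
199 .........bBBBBB..www#www#####...########....
200 ........bBBBBBb..ww##w.w####...########.....
201 ........bBBBBB...ww#########...#######......
202 ........BBBBBb..www##ww#####...########.....
203 ........bbbbB..wwwww#w##w##....########.....
204 ........bbbbB....w.w.ww####...#########.....
205 ........bbbbb..........###....########......
206 ........bbbbb.......w..###....########......
207 ........bbbbb..w...w.w.###...#########......
208 ........bbbbbb.........#####.#########......
209 ........bbbbbb.......w.###############......
210 .........bbbbb...w.....#############........
211 .........bbbbb.w....w...###########.........
212 .........bbbbB.ww.w.w...###########.........
213 .............b.......ww.##########..........
214 ...................w....w..#######..........
215 .......................w...######...........
216 ............................#####...........
217 ...........................######...........
218 ............................#####...........
219 ..............................###...........
[[-0.0689  0.0052]
 [-0.053   0.0112]
 [-0.0373  0.0171]
 [-0.0218  0.023 ]
 [-0.0595  0.0449]
 [-0.0597  0.0795]
 [-0.0379  0.0527]]
```

```bash
python3 - <<'E'
from h import *
np.set_printoptions(suppress=True)
a=dict(np.load('/tmp/scene.npz'))
n=np.array([.9957,.0924,0]);u=np.array([-.0924,.9957,0]);c=np.array([.575,-.0543,0])
def plane(px,off=.018):
    o,d=ray(a,px);q=c+off*n
    t=((q-o)@n)/(d@n);P=o+d*t[:,None];return np.c_[(P-q)@u,P[:,2]].round(4)
p=plane([(313.6,203.5),(314.7,212.3),(318.5,203.5),(319.8,213)]);print(p)
for i,j in((0,1),(2,3)):
    d=p[i]-p[j];print(np.degrees(np.arctan2(d[1],d[0])),np.linalg.norm(d))
print('tip',plane([(336,219.5)],.028),plane([(336,219.5)],.022))
# vertical direction in image here
P=c+.018*n-.06*u;print(proj(a,[P,P+[0,0,.048]]))
E
```

```text
[[-0.0733  0.0421]
 [-0.0698  0.0034]
 [-0.058   0.0476]
 [-0.0536  0.0063]]
95.16773003757359 0.038857946420262614
96.08121232067117 0.041533721239494066
tip [[0.0005 0.0083]] [[-0.0011  0.0008]]
[[317.77808261 213.84161646]
 [317.84808013 203.25162402]]
```

{"fn": "jog_arm", "kwargs": {
  "deltas": {"increments": [[0.000,0,0.002,0,0.03],[0,0,0.002,0,0.03],[0,0,0,0,0.03]]},
  "force": 20
}}

```text
time_s: 9.7
position: [0.5744, -0.0543, -0.0189]
tool_rot: [[-0.091, 0.996, -0.001], [0.996, 0.091, 0.0], [0.0, -0.001, -1.0]]
ft_force: [-2.0, 1.3, 6.3]
grip_width: 0.0301
gripper_force: 4.4
```

```bash
python3 - <<'E'
from h import *
a=grab('scene')
x0,y0=306,192;s=a['pixels'][y0:y0+30,x0:x0+40].astype(int)
for r in range(30):
    print(y0+r,''.join(('B' if p[2]>p[0]+70 else 'b') if p[2]>p[0]+35 else ('#' if p.max()<60 else ('W' if p.max()>150 else 'w' if p[0]>p[2]+1 else '.')) for p in s[r]))
E
```

```text
192 ..........................##############
193 ..........................##############
194 .............bb...........##############
195 ............bBBBb.........##############
196 ...........bBBBBB.........##############
197 ..........bBBBBBb..wwww...###.##########
198 ..........bBBBBB..wwwwww.w###.##########
199 .........bBBBBBb.wwww###.w###..#########
200 ........bBBBBBB..wwww##.#####..#########
201 ........bBBBBBb..www###ww###...########.
202 ........bbbBBb..www.########...#######..
203 ........bbbbB....w.####w####...#######..
204 ........bbbbb.....wwww#####....#######..
205 ........bbbbB.....w.wwww###...########..
206 ........bbbBb...........##....########..
207 ........bbbbb...ww.w...###....########..
208 ........bbbbb..w..w....###...#########..
209 ........bbbbb.........w#####.#########..
210 ........bbbbb.....ww...w##############..
211 ........bbbbb.w........w#############...
212 ..........bbb...........###########.....
213 ...............ww.......##########......
214 ..........................########......
215 ....................w.......######......
216 ..........................w.######......
217 ............................#####.......
218 ............................#####.......
219 ..............................###.......
220 ........................................
221 ........................................
```

{"fn": "jog_arm", "kwargs": {
  "deltas": {"increments": [[0,0,0,0,0.06],[0,0,0,0,0.085],[0,0,-0.01,0,0.085],[0,0,-0.03,0,0.085],[0,0,-0.05,0,0.085],[0,0,-0.04,0,0.085],[0,0,0,0,0.085],[0,0,0,0,0.085]]},
  "force": 20
}}

```text
time_s: 10.55
position: [0.5749, -0.0543, 0.1121]
tool_rot: [[-0.091, 0.996, 0.002], [0.996, 0.091, -0.001], [-0.001, 0.002, -1.0]]
ft_force: [-1.0, -0.0, -0.1]
grip_width: 0.0847
gripper_force: 0.0
```

```bash
python3 - <<'E'
from h import *
a=grab('scene');w=grab('wrist')
x0,y0=306,188;s=a['pixels'][y0:y0+32,x0:x0+40].astype(int)
for r in range(32):
    print(y0+r,''.join(('B' if p[2]>p[0]+70 else 'b') if p[2]>p[0]+35 else ('#' if p.max()<60 else ('W' if p.max()>160 else 'w' if p[0]>p[2]+1 else '.')) for p in s[r]))
from bl import blue
c=proj(w,[[.578,-.09,.048]])[0];print(c)
h=cv2.cvtColor(w['pixels'],cv2.COLOR_RGB2HSV);m=((h[...,0]>100)&(h[...,0]<125)&(h[...,1]>150)).astype(np.uint8)
n,l,st,cc=cv2.connectedComponentsWithStats(m);print([(st[k],cc[k]) for k in range(1,n) if st[k,4]>50])
E
```

```text
188 ...........................#####........
189 ...........................#####........
190 ..........................######........
191 ...........................#####........
192 ............................####........
193 ........................................
194 ............bBb.........................
195 ............BBBBBb......................
196 ...........BBBBBBbWW....................
197 ..........bBBBBBBWWW....................
198 ..........BBBBBB.WW......W..............
199 .........BBBBBBBWWW.........W...........
200 ........bBBBBBB.WW..........WWWW........
201 ........BBBBBBbWWW.#........WWW.........
202 ........BBBBBB.WW.....#....WWWW.........
203 ........bbBBB.WW..........WWWW..........
204 ........bbbBB.....W.......WWW...........
205 ........bbBbB...w...WW...WWWW...........
206 ........bbBBB..w......WWWWWW............
207 ........bBBBB....w.......WWW............
208 ........bbbbB........w......ww..........
209 ........bbbBB.........ww................
210 ........bbbBB.......w..w.w..............
211 ........bbBbB..w....w.....w.w...........
212 ..........bBB...............w...........
213 ............................w...........
214 .......................w................
215 ........................ww.w............
216 ..........................w.............
217 ........................................
218 ........................................
219 ........................................
[323.39498698 257.04913286]
[(array([295, 280,  49,  24, 954], dtype=int32), array([319.10587002, 291.76939203])), (array([ 499,  300,   65,   43, 1558], dtype=int32), array([534.59499358, 321.59050064]))]
```

```bash
python3 - <<'E'
from h import *
np.set_printoptions(suppress=True)
w=dict(np.load('/tmp/wrist.npz'))
h=cv2.cvtColor(w['pixels'],cv2.COLOR_RGB2HSV);m=((h[...,0]>100)&(h[...,0]<125)&(h[...,1]>150)).astype(np.uint8)
n,l,st,cc=cv2.connectedComponentsWithStats(m);k=l[292,319]
r=cv2.minAreaRect(np.argwhere(l==k)[:,::-1].astype(np.float32));print(r)
q=cv2.boxPoints(r);P=onplane(w,q,.048)[:,:2];print(q,P.round(4))
for i in range(4):
    d=P[(i+1)%4]-P[i];print(np.linalg.norm(d).round(4),np.degrees(np.arctan2(d[1],d[0])).round(1))
s=env.observe();R=np.array(s['tool_rot']);c=P.mean(0)
lid=c; print('lid ctr rel TCP in tool x,y:',(c-s['position'][:2])@R[:2,:2], s['position'])
E
```

```text
((319.057373046875, 291.868896484375), (47.53126525878906, 20.189470291137695), 5.19442892074585)
[[294.4754  299.77054]
 [296.30328 279.66397]
 [343.63934 283.96725]
 [341.81146 304.07382]] [[ 0.5598 -0.1271]
 [ 0.56   -0.11  ]
 [ 0.5947 -0.1104]
 [ 0.5952 -0.1276]]
0.0171 89.2
0.0347 -0.7
0.0172 -88.3
0.0354 179.2
lid ctr rel TCP in tool x,y: [-0.06468423 -0.00264883] [ 0.57417167 -0.05410198  0.11017711]
```

{"fn": "jog_arm", "kwargs": {
  "deltas": {"increments": [[0,0,0,5.2,0.085],[-0.0189,0.0032,0.02,0,0.085],[0,0,0.03,0,0.07],[0,0,0.025,0,0.065],[0,0,0.01,0,0.06],[0,0,0,0,0.06],[0,0,0,0,0.06]]},
  "force": 20
}}

```text
time_s: 11.35
position: [0.5785, -0.0732, 0.0266]
tool_rot: [[-0.001, 1.0, 0.001], [1.0, 0.001, -0.0], [-0.0, 0.001, -1.0]]
ft_force: [0.7, -0.5, 0.7]
grip_width: 0.0597
gripper_force: 0.0
```

{"fn": "jog_arm", "kwargs": {
  "deltas": {"increments": [[0,-0.001,0.0015,0,0.05],[0,0,0,0,0.04],[0,0,0,0,0.03],[0,0,0,0,0.03],[0,0,0,0,0.03]]},
  "force": 20
}}

```text
time_s: 11.85
position: [0.5774, -0.0732, 0.0255]
tool_rot: [[-0.001, 1.0, 0.001], [1.0, 0.001, -0.0], [-0.0, 0.001, -1.0]]
ft_force: [-1.1, 0.7, 6.7]
grip_width: 0.0349
gripper_force: 19.9
```

{"fn": "jog_arm", "kwargs": {
  "deltas": {"increments": [[0,0,0.0015,0,0.03],[0.004,0,0,0,0.03],[0.004,0,0,0,0.03],[0.004,0,0,0,0.03],[0.004,0,0,0,0.03],[0.0038,0,0.0008,0,0.03],[0.0037,0,0.0008,0,0.03]]},
  "force": 20
}}

```text
time_s: 12.55
position: [0.5782, -0.0503, 0.0229]
tool_rot: [[-0.001, 1.0, 0.003], [1.0, 0.001, -0.002], [-0.002, 0.003, -1.0]]
ft_force: [-0.3, -0.7, 7.3]
grip_width: 0.0348
gripper_force: 23.5
```

```bash
python3 - <<'E'
from h import *
a=grab('scene')
x0,y0=306,180;s=a['pixels'][y0:y0+38,x0:x0+44].astype(int)
for r in range(38):
    print(y0+r,''.join(('B' if p[2]>p[0]+70 else 'b') if p[2]>p[0]+35 else ('#' if p.max()<60 else ('W' if p.max()>160 else 'w' if p[0]>p[2]+1 else '.')) for p in s[r]))
E
```

```text
180 ..........................##################
181 ...........................#################
182 ...........................#################
183 ...........................#################
184 ...........................#################
185 ...........................#################
186 ...........................#################
187 ...........................#################
188 ...........................################.
189 ...........................##..############.
190 ...........................##...###########.
191 ...........................#....###########.
192 ...................bb......#....##########..
193 ..................bBBBb........##########...
194 ..................bBBBBb.......#########....
195 .................bBBBBBb......##########....
196 .................BBBBBb###....###########...
197 ................bBBBBBb##....############...
198 ...............bBBB
[... 256 characters left out ...]
######........
204 ...........bbbbbbb..w...############........
205 ...........bbbbbbb...w..###########.........
206 ..........bbBbbbb....w....w#######..........
207 ..........bbbbbb.......w....######..........
208 ............BBbb............######..........
209 .............bb.............######..........
210 ....................w....w..######..........
211 ...................w.........#####..........
212 ................................#...........
213 .......................w......w.............
214 ........................ww..................
215 ..........................w.................
216 ............................................
217 ............................................
```

{"fn": "jog_arm", "kwargs": {
  "deltas": {"increments": [[0.0036,0,0.0014,0,0.03],[0.0036,0,0.0014,0,0.03],[0.0033,0,0.002,0,0.03],[0.0032,0,0.0021,0,0.03],[0.0029,0,0.0025,0,0.03],[0.0028,0,0.0026,0,0.03],[0.0024,0,0.003,0,0.03]]},
  "force": 20
}}

```text
time_s: 13.3
position: [0.5783, -0.0273, 0.0081]
tool_rot: [[-0.001, 1.0, 0.004], [1.0, 0.001, 0.0], [0.0, 0.004, -1.0]]
ft_force: [-1.1, 5.5, 11.1]
grip_width: 0.0347
gripper_force: 30.7
```

```bash
python3 - <<'E'
from h import *
a=grab('scene')
x0,y0=306,176;s=a['pixels'][y0:y0+42,x0:x0+44].astype(int)
for r in range(42):
    print(y0+r,''.join(('B' if p[2]>p[0]+70 else 'b') if p[2]>p[0]+35 else ('#' if p.max()<60 else ('W' if p.max()>160 else 'w' if p[0]>p[2]+1 else '.')) for p in s[r]))
E
```

```text
176 ................wwwwwwwwwwwwwww########.....
177 ......................wwwwwwww###########...
178 .........................wwwww##############
179 .............................w##############
180 ...............................#############
181 ...............................#############
182 ...............................#############
183 ...............................#############
184 ................................############
185 ................................############
186 .................................###########
187 ..................................##########
188 ...................................#########
189 ...................................#########
190 ...................................#########
191 ...................................#########
192 ..................................##########
193 ..................................##########
194 ..........................
[... 445 characters left out ...]
###....#.#####
204 ................bbbbbbbbbbbbbb###....#######
205 .................bbbbbbbbbb...####..########
206 ..................bbbbb.......###########.##
207 .........................w..w..#############
208 .........................w.....#############
209 ........................w......############.
210 ...........................w...############.
211 .........................w......##########..
212 .......................w.w.......#########..
213 ............................w....w.######...
214 ..............................w.w..######...
215 .................................w.######...
216 ..............................w....######...
217 .....................................####...
```

{"fn": "jog_arm", "kwargs": {
  "deltas": {"increments": [[0.0024,0,0.0031,0,0.03],[0.0019,0,0.0034,0,0.03],[0.0018,0,0.0034,0,0.03],[0.0012,0,0.0036,0,0.03],[0,0,0,0,0.03]]},
  "force": 20
}}

```text
time_s: 13.85
position: [0.5782, -0.0198, -0.0058]
tool_rot: [[-0.001, 1.0, 0.003], [1.0, 0.001, 0.0], [0.0, 0.003, -1.0]]
ft_force: [0.7, 4.8, 9.0]
grip_width: 0.0347
gripper_force: 40.4
```

```bash
python3 - <<'E'
from h import *
a=grab('scene')
x0,y0=316,184;s=a['pixels'][y0:y0+36,x0:x0+44].astype(int)
for r in range(36):
    print(y0+r,''.join(('B' if p[2]>p[0]+70 else 'b') if p[2]>p[0]+35 else ('#' if p.max()<60 else ('W' if p.max()>160 else 'w' if p[0]>p[2]+1 else '.')) for p in s[r]))
np.set_printoptions(suppress=True)
P=np.array([.578,-.04,0]);print(proj(a,[P+d for d in np.array([[.018,-.024,0],[.018,.024,0],[.018,-.024,.064],[.018,.024,.064],[-.018,-.024,.064],[-.018,.024,.064]])]).round(1).tolist())
E
```

```text
184 .......................#####################
185 .......................#####################
186 .......................#####################
187 .......................#####################
188 ........................####################
189 ........................####################
190 .........................###################
191 ..........................##################
192 ...........................#################
193 ...........................#################
194 ...........................#################
195 ...............bbbb.bbb....#################
196 ...............BBBBbBBBbbb##################
197 ..............bBBBBBBBBBBB#################.
198 .............bBBBBBBBBBBBBb################.
199 .............BBBBBBBBBBBBBb##..###########..
200 ............bBBBBBBBBBBBBBb##..###########..
201 ...........bBBBBBBBBBBBBBBb#....#########...
202 ...........bBBBBBBBBBBBBBB
[... 248 characters left out ...]
.##########....
208 .......................##....###########....
209 ..............w.......####...###.#######....
210 ...................ww.w################.....
211 ..............w....w...################.....
212 .......................#############.#......
213 ................w......#############........
214 .......................w###########.........
215 ........................##########..........
216 .....................w.w..########..........
217 ........................w..######...........
218 ...........................######...........
219 ...........................######...........
[[332.8, 218.3], [347.7, 223.4], [333.5, 204.1], [348.9, 209.3], [338.2, 195.8], [353.5, 200.8]]
```

{"fn": "jog_arm", "kwargs": {
  "deltas": {"increments": [[0.0013,0,0.0036,0,0.03],[0.0011,0,0.0036,0,0.03],[0,0,0,0,0.03]]},
  "force": 20
}}

```text
time_s: 14.2
position: [0.5783, -0.0175, -0.0129]
tool_rot: [[-0.001, 1.0, 0.004], [1.0, 0.001, 0.0], [-0.0, 0.004, -1.0]]
ft_force: [0.5, 4.5, 8.8]
grip_width: 0.035
gripper_force: 45.4
```

```bash
python3 - <<'E'
from h import *
a=grab('scene')
x0,y0=318,190;s=a['pixels'][y0:y0+26,x0:x0+38].astype(int)
for r in range(26):
    print(y0+r,''.join(('B' if p[2]>p[0]+70 else 'b') if p[2]>p[0]+35 else ('#' if p.max()<60 else ('W' if p.max()>160 else 'w' if p[0]>p[2]+1 else '.')) for p in s[r]))
E
```

```text
190 ......................################
191 .......................###############
192 ........................##############
193 .........................#############
194 ..........................############
195 ...............bb.........############
196 ...............bBbbbbbb...############
197 ..............bBBBBBBBBbb#############
198 .............bBBBBBBBBBBB#############
199 .............bBBBBBBBBBBb#############
200 ............bBBBBBBBBBBBB###.#########
201 ............BBBBBBBBBBBBB###.#########
202 ...........bBBBBBBBBBBBBB##..#########
203 ...........bbBBBBBBBBBBBB##...########
204 ...........bbbbBBBBBBBBBB##...########
205 ...........bbbbbbbbbbBBBB#....########
206 ............bbbbbbbbbbbBb#...#########
207 ..............bbbbbbbbbb##...#########
208 ...................bbb###....#########
209 ................w....###....##########
210 .....................###....##########
211 ..............w......###...###########
212 .............w...w.w.#################
213 .................w...#################
214 ..............w....w..############....
215 ...............w......############....
```

{"fn": "jog_arm", "kwargs": {
  "deltas": {"increments": [[0.0008,0,0.003,0,0.03],[0.0,0,0.002,0,0.03],[0,0,0,0,0.03]]},
  "force": 20
}}

```text
time_s: 14.55
position: [0.5794, -0.0172, -0.0146]
tool_rot: [[-0.002, 1.0, 0.008], [1.0, 0.002, -0.002], [-0.002, 0.008, -1.0]]
ft_force: [-5.7, 6.2, 36.1]
grip_width: 0.0347
gripper_force: 45.1
```

```bash
python3 - <<'E'
from h import *
a=grab('scene')
x0,y0=318,194;s=a['pixels'][y0:y0+20,x0:x0+34].astype(int)
for r in range(20):
    print(y0+r,''.join(('B' if p[2]>p[0]+70 else 'b') if p[2]>p[0]+35 else ('#' if p.max()<60 else ('W' if p.max()>160 else 'w' if p[0]>p[2]+1 else '.')) for p in s[r]))
E
```

```text
194 .........................#########
195 ..........................########
196 ...............bBbbbb.....########
197 ..............bBBBBBBBbbb#########
198 ..............bBBBBBBBBBB#########
199 .............bBBBBBBBBBBb#########
200 ............bBBBBBBBBBBBB#########
201 ............bBBBBBBBBBBBBb########
202 ...........bBBBBBBBBBBBBB###.#####
203 ...........bBBBBBBBBBBBBB##..#####
204 ...........bBBBBBBBBBBBBB##...####
205 ...........bbbbBBbbbBBBBB#....####
206 ............bbbbbbbbbbbBb#....####
207 .............bbbbbbbbbbb##...#####
208 ..................bbbbb##....#####
209 ..............w......####....#####
210 .....................###....######
211 ..................w..###....######
212 .............w..w...w####..#######
213 ...................w.#############
```

{"fn": "jog_arm", "kwargs": {
  "deltas": {"increments": [[0,0,-0.003,0,0.03],[0,0,0,0,0.03],[0,0,0,0,0.037],[0,0,0,0,0.04],[0,0,0,0,0.05],[0,0,0,0,0.07],[0,0,-0.01,0,0.08]]},
  "force": 20
}}

```text
time_s: 15.3
position: [0.5762, -0.0173, -0.007]
tool_rot: [[-0.001, 1.0, -0.003], [1.0, 0.001, 0.001], [0.001, -0.003, -1.0]]
ft_force: [-0.0, 0.7, 0.1]
grip_width: 0.0768
gripper_force: 0.0
```

{"fn": "jog_arm", "kwargs": {
  "deltas": {"increments": [[0,0,-0.03,0,0.085],[0,0,-0.05,0,0.085],[0,0,-0.05,0,0.085],[0,0,0,0,0.085],[0,0,0,0,0.085]]}
}}

```text
time_s: 15.8
position: [0.5773, -0.0174, 0.1252]
tool_rot: [[-0.001, 1.0, 0.003], [1.0, 0.001, -0.001], [-0.001, 0.003, -1.0]]
ft_force: [-0.1, 0.1, 0.3]
grip_width: 0.085
gripper_force: 0.0
```

```bash
python3 - <<'E'
from h import *
np.set_printoptions(suppress=True)
a=grab('scene');w=grab('wrist')
x0,y0=318,194;s=a['pixels'][y0:y0+30,x0:x0+34].astype(int)
for r in range(30):
    print(y0+r,''.join(('B' if p[2]>p[0]+70 else 'b') if p[2]>p[0]+35 else ('#' if p.max()<60 else ('W' if p.max()>160 else 'w' if p[0]>p[2]+1 else '.')) for p in s[r]))
h=cv2.cvtColor(w['pixels'],cv2.COLOR_RGB2HSV);m=((h[...,0]>100)&(h[...,0]<125)&(h[...,1]>150)).astype(np.uint8)
n,l,st,cc=cv2.connectedComponentsWithStats(m);c=proj(w,[[.578,-.04,.064]])[0];print(c,[(st[k],cc[k]) for k in range(1,n) if st[k,4]>50])
E
```

```text
194 ..................................
195 ..................................
196 ...................b..............
197 ...................BBb............
198 ..................BBBBBb..........
199 .................BBBBBBBBb........
200 ................BBBBBBBBBBBb......
201 ...............BBBBBBBBBBBBBBb....
202 ..............BBBBBBBBBBBBBBBBBb..
203 .............BBBBBBBBBBBBBBBBBBBB.
204 .............bBBBBBBBBBBBBBBBBBBB.
205 .............bbBBBBBBBBBBBBBBBBBb.
206 .............bbbbBBBBBBBBBBBBBBBB.
207 ..............bbbbBBBBBBBBBBBBBB..
208 ...............bbbbbBBBBBBBBBBB...
209 .................bbbbbBBBBBBBBb...
210 ...............w...bbbbbBBBBBb.w..
211 ..............w......bbbbbBBb..w..
212 .............w....w....bbbBb......
213 .............w.....w.....bb.ww#w..
214 ....................w......ww#w...
215 .................w..w..ww..w#w#...
216 ...............ww.......wwww###...
217 ......................w...w###....
218 ...................w......w##w....
219 .................w.w..w.w.w#w.....
220 .........................www......
221 .........................ww.......
222 ..........................w.......
223 ..................................
[324.85286128 241.72110011] [(array([ 301,  209,   62,   75, 3434], dtype=int32), array([331.14036109, 246.05853232])), (array([511, 314,  38,  29, 667], dtype=int32), array([531.09895052, 328.84407796]))]
```

```bash
cat > lid.py <<'E'
from h import *
np.set_printoptions(suppress=True)
w=grab('wrist')
h=cv2.cvtColor(w['pixels'],cv2.COLOR_RGB2HSV);m=(h[...,0]>100)&(h[...,0]<125)&(h[...,1]>150)
n,l,st,cc=cv2.connectedComponentsWithStats(m.astype(np.uint8));k=1+np.argmax(st[1:,4]*(abs(cc[1:,0]-320)<110))
v=np.median(h[...,2][l==k]);t=((l==k)&(h[...,2]>v-25)).astype(np.uint8)
t=cv2.morphologyEx(t,cv2.MORPH_OPEN,np.ones((3,3)))
print('V',v,np.percentile(h[...,2][l==k],[2,10,25,75,98]),st[k],t.sum())
cn=max(cv2.findContours(t,cv2.RETR_EXTERNAL,cv2.CHAIN_APPROX_NONE)[0],key=len)
q=cv2.boxPoints(cv2.minAreaRect(cn))
P=onplane(w,q,.064)[:,:2];print(P.round(4).tolist())
for i in range(4):
    d=P[(i+1)%4]-P[i];print(np.linalg.norm(d).round(4),(np.degrees(np.arctan2(d[1],d[0]))%180).round(1))
s=env.observe();R=np.array(s['tool_rot']);c=P.mean(0);print('ctr',c,'tool',s['position'],'rel',(c-s['position'][:2])@R[:2,:2],'yang',np.degrees(np.arctan2(R[1,1],R[0,1])))
E
python3 lid.py
```

```text
V 156.0 [ 88. 101. 155. 157. 159.] [ 301  210   63   75 3454] 2980
[[0.561, -0.066], [0.5705, -0.02], [0.6034, -0.0275], [0.5958, -0.0744]]
0.0469 78.3
0.0338 167.2
0.0475 80.8
0.0359 166.5
ctr [ 0.58268279 -0.04696685] tool [ 0.57629728 -0.01719806  0.12256482] rel [-0.02977391  0.00636152] yang 0.046131352508956044
```

{"fn": "jog_arm", "kwargs": {
  "deltas": {"increments": [[0,0,0,5.7,0.085],[0,0,0,5.8,0.085],[-0.0279,0.0122,0,0,0.085],[0,0,0.03,0,0.085],[0,0,0.03,0,0.08],[0,0,0.03,0,0.07],[0,0,0.0175,0,0.06],[0,0,0,0,0.06]]},
  "force": 30
}}

```text
time_s: 16.75
position: [0.5814, -0.0466, 0.0129]
tool_rot: [[0.199, 0.98, -0.007], [0.98, -0.199, 0.002], [0.001, -0.007, -1.0]]
ft_force: [-1.2, 0.3, 0.6]
grip_width: 0.0598
gripper_force: 0.0
```

{"fn": "jog_arm", "kwargs": {
  "deltas": {"increments": [[0,0,0,0,0.05],[0,0,0,0,0.04],[0,0,0,0,0.03],[0,0,0,0,0.03],[0,0,0,0,0.03],[0,0,-0.006,0,0.03],[0,0,-0.006,0,0.03]]},
  "force": 30
}}

```text
time_s: 17.45
position: [0.5832, -0.047, 0.0286]
tool_rot: [[0.199, 0.98, -0.001], [0.98, -0.199, 0.0], [0.0, -0.001, -1.0]]
ft_force: [0.6, -0.1, -1.6]
grip_width: 0.0357
gripper_force: 31.2
```

{"fn": "jog_arm", "kwargs": {
  "deltas": {"increments": [[0,0,0,-8.4,0.03],[0,0,0,-8.4,0.03],[0.024,-0.0005,0,0,0.03],[0.0245,-0.0005,0,0,0.03],[0.0245,-0.0005,0,0,0.03],[0.0245,-0.0005,0,0,0.03],[0.0245,-0.0005,0,0,0.03],[0.0245,-0.0005,0,0,0.03],[0.024,-0.0003,0,0,0.03],[0,0,0,0,0.03]]},
  "force": 30
}}

```text
time_s: 18.45
position: [0.5636, 0.1248, 0.0286]
tool_rot: [[-0.096, 0.995, -0.0], [0.995, 0.096, 0.0], [0.0, -0.0, -1.0]]
ft_force: [0.8, -0.5, -0.6]
grip_width: 0.0352
gripper_force: 31.1Traceback (most recent call last):
```

```bash
python3 - <<'E'
from h import *
a=grab('scene');b=grab('side')
def comp(i,box,m):
    x0,y0,x1,y1=box;n,l,s,c=cv2.connectedComponentsWithStats(m(cv2.cvtColor(i['pixels'],cv2.COLOR_RGB2HSV))[y0:y1,x0:x1].astype(np.uint8))
    k=1+np.argmax(s[1:,4]);return (s[k,0]+x0+(s[k,2]-1)/2,s[k,1]+y0+(s[k,3]-1)/2),s[k,4]
yel=lambda h:(h[...,0]>20)&(h[...,0]<35)&(h[...,1]>150)&(h[...,2]>100)
wh=lambda h:(h[...,1]<40)&(h[...,2]>150)
print(comp(a,(385,175,425,215),yel),comp(b,(205,170,255,220),yel),comp(b,(285,134,305,150),wh))
s=env.observe();print(s['position'],s['tool_rot'])
E
```

```text
  File "<stdin>", line 8, in <module>
  File "<stdin>", line 5, in comp
    return _wrapfunc(a, 'argmax', axis=axis, out=out, **kwds)
    return bound(*args, **kwds)
ValueError: attempt to get argmax of an empty sequence
```

{"fn": "jog_arm", "kwargs": {
  "deltas": {"increments": [[-0.002,0.0003,0.005,0,0.03],[0,0,0.004,0,0.03],[0,0,0.002,0,0.03],[0,0,0,0,0.03]]},
  "force": 30
}}

```text
time_s: 18.95
position: [0.5648, 0.1196, 0.0175]
tool_rot: [[-0.092, 0.996, -0.0], [0.996, 0.092, -0.0], [-0.0, -0.0, -1.0]]
ft_force: [-0.8, -1.2, 2.4]
grip_width: 0.0357
gripper_force: 31.6
```

{"fn": "jog_arm", "kwargs": {
  "deltas": {"increments": [[0,0,0.001,0,0.03],[0,0,0,0,0.03]]},
  "force": 20
}}

```text
time_s: 19.15
position: [0.5648, 0.1196, 0.0174]
tool_rot: [[-0.093, 0.996, 0.0], [0.996, 0.093, -0.001], [-0.001, 0.0, -1.0]]
ft_force: [-5.5, -1.7, 11.7]
grip_width: 0.0358
gripper_force: 32.7
```

{"fn": "jog_arm", "kwargs": {
  "deltas": {"increments": [[0,0,-0.001,0,0.03],[0,0,0,0,0.037],[0,0,0,0,0.042],[0,0,0,0,0.05],[0,0,0,0,0.065],[0,0,0,0,0.07],[0,0,-0.01,0,0.07],[0,0,-0.03,0,0.07],[0,0,-0.04,0,0.07],[0,0,-0.04,0,0.07]]},
  "force": 20
}}

```text
time_s: 20.15
position: [0.5645, 0.1204, 0.1393]
tool_rot: [[-0.093, 0.996, -0.0], [0.996, 0.093, 0.0], [0.0, -0.0, -1.0]]
ft_force: [0.3, -0.6, 0.1]
grip_width: 0.0702
gripper_force: 0.0
```

{"fn": "jog_arm", "kwargs": {
  "deltas": {"increments": [[0,0,0,0,0.07],[0,0,0,0,0.07]]}
}}

```text
time_s: 20.35
position: [0.5649, 0.1204, 0.1385]
tool_rot: [[-0.093, 0.996, 0.002], [0.996, 0.093, -0.0], [-0.0, 0.002, -1.0]]
ft_force: [0.5, 0.1, -0.7]
grip_width: 0.0699
gripper_force: 0.0
```

```bash
python3 lid.py; cp /tmp/wrist.npz /tmp/wfin.npz
```

```text
V 162.0 [ 92. 137. 161. 163. 164.] [ 298  168   50   67 3285] 2955
[[0.5467, 0.1412], [0.5797, 0.1442], [0.5848, 0.0988], [0.5499, 0.0956]]
0.0332 5.3
0.0457 96.5
0.0351 5.3
0.0457 94.1
ctr [0.56526905 0.11995434] tool [0.56438361 0.12040409 0.13723938] rel [-0.00053038  0.00083963] yang 5.351974578885772
```

{"fn": "jog_arm", "kwargs": {
  "deltas": {"increments": [[0,0,-0.04,0,0.07],[0,0,-0.04,0,0.07],[-0.045,0,-0.02,0,0.07],[-0.045,0,0,0,0.07],[-0.045,0,0,0,0.07],[-0.045,0,0,0,0.07],[-0.045,0,0,0,0.07],[-0.045,0,0,0,0.07],[-0.045,0,0,0,0.07],[0,0,0,0,0.07]]}
}}

```text
time_s: 21.4
position: [0.5936, -0.1983, 0.2347]
tool_rot: [[-0.088, 0.996, -0.004], [0.996, 0.088, 0.001], [0.001, -0.003, -1.0]]
ft_force: [-0.3, 0.7, -0.8]
grip_width: 0.0701
gripper_force: 0.0
```

```bash
python3 - <<'E'
from h import *
np.set_printoptions(suppress=True)
a=grab('scene');b=grab('side')
H={id(i):cv2.cvtColor(i['pixels'],cv2.COLOR_RGB2HSV) for i in(a,b)}
def comp(i,box,m):
    x0,y0,x1,y1=box;n,l,s,c=cv2.connectedComponentsWithStats(m(H[id(i)])[y0:y1,x0:x1].astype(np.uint8))
    k=1+np.argmax(s[1:,4]);return (s[k,0]+x0+(s[k,2]-1)/2,s[k,1]+y0+(s[k,3]-1)/2)
def tri(pa,pb):
    oa,da=ray(a,[pa]);ob,db=ray(b,[pb]);s=np.linalg.lstsq(np.c_[da[0],-db[0]],ob-oa,rcond=None)[0];return ((oa+s[0]*da[0]+ob+s[1]*db[0])/2).round(4)
try:
    yel=lambda h:(h[...,0]>20)&(h[...,0]<35)&(h[...,1]>150)&(h[...,2]>100)
    wh=lambda h:(h[...,1]<40)&(h[...,2]>150)
    print('cup',tri(comp(a,(385,175,425,215),yel),comp(b,(205,170,255,220),yel)),'bottle',tri(comp(a,(380,228,402,246),wh),comp(b,(285,134,305,150),wh)))
except Exception as e: print(e)
f=lambda i,x0,y0,n:cv2.resize(i['pixels'][y0:y0+n,x0:x0+n],(400,400),interpolation=cv2.INTER_LINEAR)
cv2.imwrite('pics/fin.png',np.hstack([f(a,350,160,130),f(b,190,100,130)])[:,:,::-1])
E
```

```text
cup [0.461  0.1118 0.0533] bottle [0.6671 0.1309 0.0913]
```

View pics/fin.png

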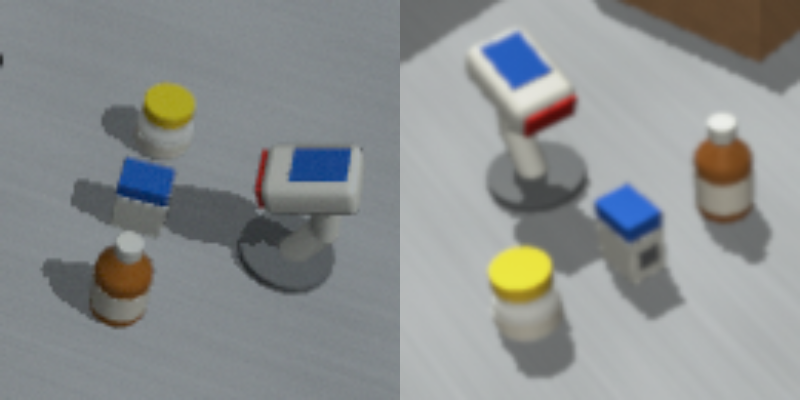

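```bash
python3 -c "
from rig import env, get_image
print(env.close_job())"
```

```text
the job is handed in; nothing more can be done
None
```

The cartridge was laid on its side, let go and regripped, and now stands lid up, barcode towards the reader. It measures about 2 mm from the cup–bottle midpoint and about square, and the job was handed in at about 21 s; I have no result from the judge yet.

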